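Load a sofa leg into the drilling jig and clamp it

TASK

Load the square sofa leg into the drilling jig for its bolt hole: draw it out of the rack by the head that sticks out, lay it flat on the bench clear of the rack and let go of it, then take it again nearer its foot so that your grip stays out of the jig, and slide the head into the jig's box until it is fully home against the metal end plate. Then swing the toggle clamp's handle all the way down so that its pad holds the leg. Leave the round leg in the rack.

Things in the scene. Friction and masses are not known exactly. Their poses are not given: they have to be found in the camera images.
- rack: Fixed plywood box, 180 (x) x 139 (y) x 58 mm high, no floor; origin on the bench at its middle. Two pigeonholes, 50 wide x 49 high, at x = -55 and +55 mm, open only at the front face (y = -65). A leg lies in each (which varies), foot inside, 70 to 76 mm of its head sticking out; drawn out along the rack's -y by 135 mm it is clear.
- square_leg: The square sofa leg, plain pale wood, 0.2 to 0.35 kg; axes as leg_mid, origin on its underside, 22 mm below leg_mid when it lies flat.
- leg_mid (a point): Centre of the square leg: 200 mm long (y), 44 mm high. Head end y = -100, foot end y = +100 mm (grey felt glide). 44 mm wide (x) from the head to y = -10, then both side faces taper evenly to 32 mm wide at the foot; top and bottom flat and parallel. 22 mm up when lying on the bench. Centre of mass about 10 mm from here towards the head.
- leg_head (a point): Centre of the square leg's head end face, 100 mm from leg_mid along the leg's -y.
- round_mid (a point): Centre of the round turned leg, plain pale wood, 200 mm long (y), 44 mm diameter, lying in the other pigeonhole; it must stay there.
- jig: Fixed drilling jig; origin on the bench. Base board 15 mm thick, x -120 to +65, y -130 to +30 mm. The leg lies on it along y, head to -y; when home its centre is at x = 0, y = 0, 37 mm above the bench, its foot half overhanging the board. The box for the head runs from its mouth at y = -35 (facing +y) to the end plate at y = -100; see jig_mouth.
- jig_mouth (a point): Middle of the box's mouth (jig x = 0, y = -35 mm, 37 mm above the bench), axes as the jig. Inside, the box is 47.5 mm wide (x); its floor (the board) is 15 mm and its roof's underside 66 mm above the bench, roof top 76 mm. Flared side guides reach 16 mm out in front (+y).
- jig_stop (a point): Centre of the inner face of the box's metal end plate, where the leg's head end face rests when home (jig x = 0, y = -100 mm, 37 mm above the bench); axes as the jig.
- clamp_handle (a joint): Angle of the toggle clamp's handle, rad: 0 = fully down (level, clamped, end stop), 0.9 to 1.1 = raised (start). Stiff: moves with about 5 N at the grip (some 9 N at the very end) and stays where left. A linkage lowers the arm and pad onto the leg's top just in front of the box (jig y = -15 mm); open, they stand up beside the leg's path on the -x side.
- handle_pivot (a point): Handle's hinge, fixed in the jig: x = -86, y = -15, 88 mm above the bench, hinge axis along the jig's y. From it the handle points to the jig's -x, rising by the joint angle; its end is 132 mm from the hinge.
- handle_grip (a point): Point on the axis of the handle's black rubber grip, 110 mm from the hinge; the grip is round, 17 to 20 mm thick. Its x axis runs along the handle towards the hinge.
- clamp_pad: Round rubber pad, 20 mm diameter, on the clamp's arm; origin in the middle of its pressing face. Sprung: presses on the leg with about 4 N when the handle is down.

How it is judged:
By the outcome, as a careful person would: the job done as asked, in the order asked, and still so for the second after the job is handed in, with the robot touching nothing.
It also fails if it takes over 72 s, if anything falls off the work surface, if the arm or the gripper's body presses on something with over 40 N, if the wrist force passes 120 N, or if a joint passes its speed limit or range.

ROBOT

A 6-joint arm with a two-finger parallel gripper is mounted at the origin on the work surface; the furniture and walls round the work are solid. World frame = base frame: x ahead of the robot, y to its left, z up, the work surface at z = 0. Lengths are in mm, angles in rad, forces in N, time in s.
With the tool pointing down it reaches from about 350 to 975 mm from the base axis. Payload 7.1 kg.
Tool frame: the origin (TCP) lies on the front face of the gripper's body, between the roots of the fingers; the fingertips stand 80 mm ahead of it and the grasp point (between the pads) lies 61 mm ahead of it; z points along the fingers, y is the line along which they close (so a half turn about z gives the same grasp; the last joint's range is limited). The gripper opens to 88 mm and grips with 3 to 60 N. Pads are 20 mm wide; open, the fingers measure 115 mm over their backs; the gripper's body (75 mm by 178 mm) begins 61 mm behind the grasp point.
Start: joints at [-1.229, 0.423, 1.63, -0, 1.089, -0.019], TCP at [220.656, -584.736, 302.675] pointing down, gripper open.
Joint ranges: [-3, 3], [-0.9, 2.11], [0.09, 2.58], [-1.31, 4.45], [0.11, 2.69], [-2.54, 2.54]. Speed limits (rad/s): [2.39, 2.39, 3.01, 3.14, 3.14, 3.14].

INTERFACE

Orientations are given as a rotation vector (axis times angle).
In Python, from workcell import readout, vision, close_job gives the robot as it stands.
- The arm moves only by the tool servo_tool, never from a script. Its argument "plan" is a list that holds one entry, the list of rows, each a list of 7 numbers: the gripper command: -1 is fully open, 1 is shut, values between are in proportion, then the shift along the world's x, y, z in units of 40 mm (1.0 is 40 mm), then the turn, a rotation vector about the world's x, y, z in units of 5 degrees (1.0 is 5 degrees). A call has 1 to 5 rows; each row shifts and turns the commanded pose from where the row before left it; what a row does not reach is not made up. A row lasts 1/12 s, in which the tool goes at most 41.7 mm and 7.16 degrees, less where a joint would pass 70% of its speed; a pose out of reach is approached as far as the arm can. A call is refused whole if a number of a shift passes 1 or a number of a turn 1, either way. A call with a gripper value outside its range is refused whole. The fingers move at their own pace and stop on an object; the grip force is fixed at half the most. Time passes only in rows, so rows that do not move let the fingers close. It gives the time, the measured TCP pose, the force, the opening and the grip force at its end, in the units of the state.
- readout.get_obs(): the state, without advancing time (a new reading comes with each control period).
- vision.get_image(name): name is "scene" or "top"; returns the picture (384x512x3 uint8, red, green, blue); there is no depth.
- vision.camera_params(name): a dict with "fx", "fy", "cx", "cy" (pixels), "D" ([k1, k2, p1, p2, k3] as OpenCV has them; the pictures are not rectified), "rvec" (rotation vector, rad) and "tvec" (3), from world to camera coordinates, as OpenCV has them. Camera axes: x right, y down, z forward; pixel columns grow to the right and rows downward; lengths in mm; the calibration is good to about 2 mm. A picture is of the moment at which its call begins. camera_params takes no time and is no camera call.
- close_job(): hands the job in; it is judged then, once.
The state is a dict: "t": time; "qpos": joint angles; "qvel": joint speeds; "joint_torque": joint torques, N m; "ee_pos": TCP position; "orientation": TCP orientation; "ft_force": force on the tool from outside, world axes, zero at the start; "moment": the same for the moment, N m; "width": finger opening in mm; "grasp_force": force on a finger pad.
Only numpy, scipy, OpenCV 4.12 (cv2) and the standard library are available. Lean on these libraries where they do the work, as an engineer would, in place of code of your own. Each camera call takes 0.05 s, during which the arm holds its last target. There are 200 camera calls.

## Working session

There is one attempt and no reset: what is moved stays moved. The work goes in short steps, Python scripts to look and compute and a tool call to move; the robot and the scene stay as the last step left them, time stands still between calls to the robot, and variables do not carry over. Pictures are saved under pics/ and viewed, at most 10 in all, crops included, and the job is handed in when it is done.

Besides the shell and the picture viewer there is one more tool, called after "Emit:" as name(argument=value, ...) on one line, values as JSON. servo_tool: Moves the arm, as the interface text tells. Its arguments: {"type":"object","properties":{"plan":{"type":"array"}},"required":["plan"]}

```bash
mkdir -p pics; cat > h.py <<'E'
import numpy as np, cv2
from workcell import readout, vision
def P(n):
    p=vision.camera_params(n); K=np.array([[p['fx'],0,p['cx']],[0,p['fy'],p['cy']],[0,0,1.]])
    return K,np.array(p['D'],float),np.array(p['rvec'],float),np.array(p['tvec'],float)
def ray(n,uv,z):
    K,D,r,t=P(n); R=cv2.Rodrigues(r)[0]
    q=cv2.undistortPoints(np.array(uv,float).reshape(-1,1,2),K,D).reshape(-1,2)
    d=np.c_[q,np.ones(len(q))]@R; c=-R.T@t
    return c+d*((z-c[2])/d[:,2])[:,None]
def proj(n,X):
    K,D,r,t=P(n); return cv2.projectPoints(np.array(X,float).reshape(-1,1,3),r,t,K,D)[0].reshape(-1,2)
def snap(n,f=None):
    im=vision.get_image(n)[...,::-1].copy()
    if f: cv2.imwrite('pics/'+f,im)
    return im
E
python3 -c "
from h import *
a=snap('top','t0.png');b=snap('scene','s0.png')
print(readout.get_obs())
for n in('top','scene'):
  p=P(n);print(n,p,-cv2.Rodrigues(p[2])[0].T@p[3])
"
```

```text
{'t': 0.1, 'qpos': array([-1.22899584e+00,  4.23728799e-01,  1.63060041e+00,  1.26900340e-05,
        1.08865111e+00, -1.90160002e-02]), 'qvel': array([-0.00043293, -0.00083073, -0.00115272, -0.00097286,  0.00180229,
        0.00126225]), 'joint_torque': array([-1.24418046e-03, -5.45614958e+01, -2.74322623e+01,  6.44773641e-02,
        1.87944114e-02, -1.91591221e-05]), 'ee_pos': array([ 220.53188108, -584.37200065,  302.00679212]), 'orientation': array([-3.08925871e+00, -5.63444575e-01,  3.32696556e-04]), 'ft_force': array([-0.8438136 , -0.62778852,  0.35735815]), 'moment': array([ 0.03723373,  0.01344484, -0.01388042]), 'grasp_force': 0.0, 'width': 87.70523858562157}
top (array([[445.78318061,   0.        , 257.21462488],
       [  0.        , 445.78318061, 194.31184889],
       [  0.        ,   0.        ,   1.        ]]), array([-0.01809816,  0.        ,  0.        ,  0.        ,  0.        ]), array([ 2.13396008, -2.18376506,  0.10327227]), array([   4.01905555,  551.84041945, 1340.0703035 ])) [ 402.54047451  -25.35135931 1391.9952926 ]
scene (array([[398.10164317,   0.        , 258.95465474],
       [  0.        , 398.10164317, 186.30443665],
       [  0.        ,   0.        ,   1.        ]]), array([-0.13673323,  0.        ,  0.        ,  0.        ,  0.        ]), array([ 1.40925282, -2.29453079,  0.808999  ]), array([ 230.34015014,  409.38339846, 1026.00221392])) [-166.22012617  363.76985484 1055.16551168]
```

View pics/t0.png

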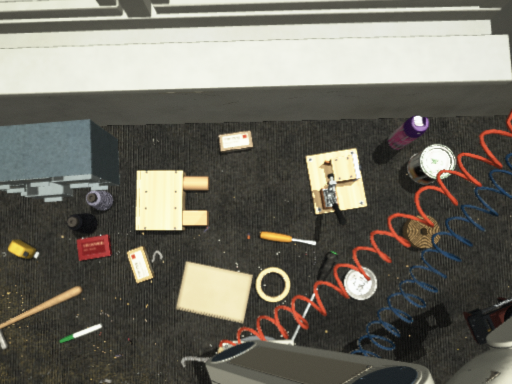

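View pics/s0.png

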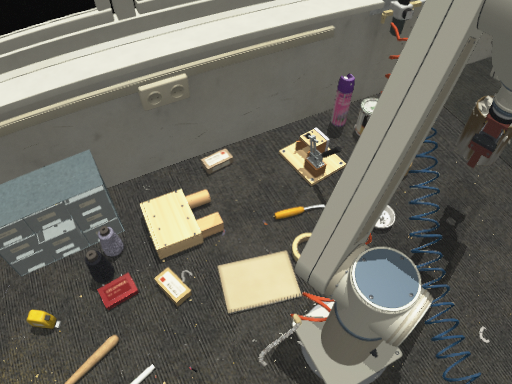

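The top view shows the rack at (160,200) and its legs sticking out to the right at (195,184) and (195,218). The jig is at (337,182). I'll take enlarged crops.

```bash
python3 -c "
from h import *
a=cv2.imread('pics/t0.png');b=cv2.imread('pics/s0.png')
r=lambda i,x,y,w,h:cv2.resize(i[y:y+h,x:x+w],(400,300),interpolation=cv2.INTER_CUBIC)
cv2.imwrite('pics/c0.png',np.vstack([np.hstack([r(a,128,160,88,66+11),r(a,296,140,88,66+22)]),np.hstack([r(b,132,180,100,75),r(b,270,120,88,66)])]))
"
```

```text
(no output)
```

View pics/c0.png

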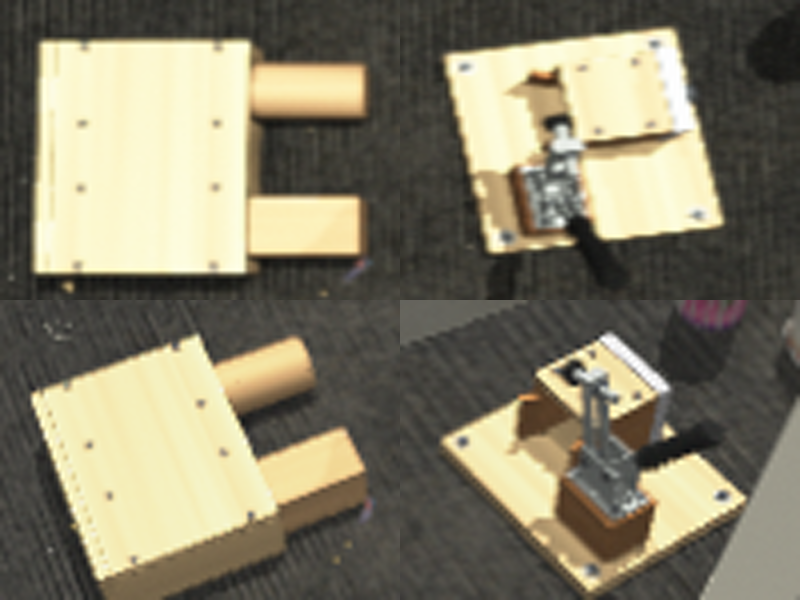

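The square leg is the lower one in the top view (head end near top px (207,218)); the round one is above it. The jig's box opens to the image left and the end plate is on the right. The handle points down the image.

```bash
python3 -c "
from h import *
np.set_printoptions(suppress=True,precision=1)
def T(pts,x,y,w,h): return [(x+a*w/400-.5+.5*w/400,y+b*h/300-.5+.5*h/300) for a,b in pts]
rk=ray('top',T([(40,40),(251,40),(249,273),(34,273)],128,160,88,77),58)
print('rack',rk,rk.mean(0))
lg=ray('top',T([(362,196),(362,255),(249,254),(249,195)],128,160,88,77),44);print('leg',lg)
jb=ray('top',T([(45,57),(277,28),(322,226),(90,253)],296,140,88,88),15);print('jig',jb)
bx=ray('top',T([(163,66),(257,55),(280,132),(183,145)],296,140,88,88),76);print('box',bx)
# fit jig pose
L=np.array([[65,30],[65,-130],[-120,-130],[-120,30]])
c=jb[:,:2];A=L-L.mean(0);B=c-c.mean(0);H=A.T@B
th=np.arctan2(H[0,1]-H[1,0],H[0,0]+H[1,1]);R=np.array([[np.cos(th),-np.sin(th)],[np.sin(th),np.cos(th)]])
o=c.mean(0)-R@L.mean(0);print('jig yaw',th,np.degrees(th),o,'res',c-(L@R.T+o))
Lr=np.array([[90,65+9],[90,-65],[-90,-65],[-90,74]]);c=rk[:,:2];A=Lr-Lr.mean(0);H=A.T@(c-c.mean(0))
tr=np.arctan2(H[0,1]-H[1,0],H[0,0]+H[1,1]);print('rack yaw',np.degrees(tr))
for n,p in dict(mouth=(0,-35),stop=(0,-100),pivot=(-86,-15),padpt=(0,-15)).items(): print(n,R@p+o)
for q in(.9,1.0,1.1):
  g=np.r_[R@(-86-110*np.cos(q),-15)+o,88+110*np.sin(q)];print(q,g,proj('top',g),proj('scene',g))
"
```

```text
rack [[632.3 357.1  58. ]
 [628.7 215.2  58. ]
 [447.5 217.3  58. ]
 [450.7 359.8  58. ]] [539.8 287.3  58. ]
leg [[506.2 143.9  44. ]
 [460.3 144.3  44. ]
 [462.7 219.8  44. ]
 [508.7 219.6  44. ]]
jig [[ 669.4 -162.5   15. ]
 [ 692.5 -323.3   15. ]
 [ 509.2 -345.3   15. ]
 [ 488.4 -186.8   15. ]]
box [[ 647.6 -233.6   76. ]
 [ 655.9 -295.8   76. ]
 [ 587.4 -307.7   76. ]
 [ 577.4 -243.9   76. ]]
jig yaw 0.13103321506083185 7.507650199015719 [ 610.6 -201.3] res [[-1.8  0.6]
 [ 0.5 -1.6]
 [ 0.6  0.6]
 [ 0.7  0.4]]
rack yaw -0.9775946929530812
mouth [ 615.2 -236. ]
stop [ 623.7 -300.5]
pivot [ 527.3 -227.4]
padpt [ 612.6 -216.2]
0.9 [ 459.5 -236.4  174.2] [[340.7 220.2]] [[335.3 152.2]]
1.0 [ 468.4 -235.2  180.6] [[340.5 216.8]] [[333.7 149. ]]
1.1 [ 477.9 -233.9  186. ] [[340.3 213.2]] [[331.9 145.9]]
```

Emit:
servo_tool(plan=[[[-1, 0.33, 0.94, 0, 0, 0, 0.68], [-1, 0.33, 0.94, 0, 0, 0, 0.68], [-1, 0.33, 0.94, 0, 0, 0, 0.68], [-1, 0.33, 0.94, 0, 0, 0, 0.68], [-1, 0.33, 0.94, 0, 0, 0, 0.68]]])

```text
t: 0.52
ee_pos: [286.7, -394.8, 302.3]
orientation: [-2.972, -1.017, 0.0]
ft_force: [0.9, -0.2, 0.3]
width: 87.8
grasp_force: 0.0
```

Emit:
servo_tool(plan=[[[-1, 0.33, 0.94, 0, 0, 0, 0.68], [-1, 0.33, 0.94, 0, 0, 0, 0.68], [-1, 0.33, 0.94, 0, 0, 0, 0.68], [-1, 0.33, 0.94, 0, 0, 0, 0.68], [-1, 0.33, 0.94, 0, 0, 0, 0.68]]])

```text
t: 0.93
ee_pos: [352.6, -206.9, 302.6]
orientation: [-2.789, -1.446, -0.0]
ft_force: [1.2, -0.3, 0.5]
width: 87.7
grasp_force: 0.0
```

Emit:
servo_tool(plan=[[[-1, 0.33, 0.94, 0, 0, 0, 0.68], [-1, 0.33, 0.94, 0, 0, 0, 0.68], [-1, 0.33, 0.94, 0, 0, 0, 0.68], [-1, 0.33, 0.94, 0, 0, 0, 0.68], [-1, 0.33, 0.94, 0, 0, 0, 0.68]]])

```text
t: 1.35
ee_pos: [418.7, -18.7, 302.7]
orientation: [2.544, 1.843, 0.0]
ft_force: [-0.3, -0.5, -0.0]
width: 87.5
grasp_force: 0.0
```

Emit:
servo_tool(plan=[[[-1, 0.33, 0.94, 0, 0, 0, 0.68], [-1, 0.33, 0.94, 0, 0, 0, 0.68], [-1, 0.33, 0.94, 0, 0, 0, 0.68], [-1, 0.33, 0.94, 0, 0, 0, 0.68], [-1, 0.33, 0.94, 0, 0, 0, 0.68]]])

```text
t: 1.77
ee_pos: [484.7, 169.4, 302.5]
orientation: [-2.243, -2.199, 0.001]
ft_force: [-0.0, -1.1, 0.7]
width: 87.8
grasp_force: 0.0
```

Emit:
servo_tool(plan=[[[-1, 0, 0, -0.98, 0, 0, 0], [-1, 0, 0, -0.98, 0, 0, 0], [-1, 0, 0, -0.98, 0, 0, 0], [-1, 0, 0, -0.98, 0, 0, 0], [-1, 0, 0, -0.98, 0, 0, 0]]])

```text
t: 2.18
ee_pos: [484.3, 167.4, 104.9]
orientation: [2.246, 2.196, 0.0]
ft_force: [0.4, 0.4, -0.2]
width: 87.8
grasp_force: 0.0
```

Emit:
servo_tool(plan=[[[-1, 0, 0, -0.4, 0, 0, 0], [1, 0, 0, 0, 0, 0, 0], [1, 0, 0, 0, 0, 0, 0], [1, 0, 0, 0, 0, 0, 0], [1, 0, 0, 0, 0, 0, 0]]])

```text
t: 2.6
ee_pos: [485.7, 167.6, 92.3]
orientation: [2.246, 2.195, 0.004]
ft_force: [-0.4, 0.5, 0.1]
width: 64.5
grasp_force: 0.0
```

Emit:
servo_tool(plan=[[[1, 0, 0, 0, 0, 0, 0], [1, 0, 0, 0, 0, 0, 0], [1, 0, 0, 0, 0, 0, 0], [1, 0, 0, 0, 0, 0, 0], [1, 0, 0, 0, 0, 0, 0]]])

```text
t: 3.02
ee_pos: [484.8, 167.3, 91.6]
orientation: [2.247, 2.196, 0.001]
ft_force: [-2.2, -0.7, 8.6]
width: 44.0
grasp_force: 29.8
```

Emit:
servo_tool(plan=[[[1, 0, -0.3, 0, 0, 0, 0], [1, -0.01, -0.5, 0, 0, 0, 0], [1, -0.01, -0.5, 0, 0, 0, 0], [1, -0.01, -0.5, 0, 0, 0, 0], [1, -0.01, -0.5, 0, 0, 0, 0]]])

```text
t: 3.43
ee_pos: [484.1, 74.9, 91.6]
orientation: [2.246, 2.194, 0.004]
ft_force: [0.3, 4.6, 5.1]
width: 44.3
grasp_force: 29.8
```

Emit:
servo_tool(plan=[[[1, -0.01, -0.5, 0, 0, 0, 0], [1, -0.01, -0.5, 0, 0, 0, 0], [1, -0.01, -0.5, 0, 0, 0, 0], [1, -0.01, -0.5, 0, 0, 0, 0], [1, 0, -0.3, 0, 0, 0, 0]]])

```text
t: 3.85
ee_pos: [482.1, -18.0, 91.6]
orientation: [2.248, 2.193, 0.003]
ft_force: [0.8, 6.6, 8.2]
width: 43.8
grasp_force: 29.8
```

Emit:
servo_tool(plan=[[[-1, 0, 0, 0, 0, 0, 0], [-1, 0, 0, 0, 0, 0, 0], [-1, 0, 0, 0, 0, 0, 0], [-1, 0, 0, 0, 0, 0, 0], [-1, 0, 0, 0, 0, 0, 0]]])

```text
t: 4.27
ee_pos: [481.3, -16.2, 90.6]
orientation: [-2.246, -2.197, 0.0]
ft_force: [-0.4, 0.3, 0.2]
width: 74.2
grasp_force: 0.0
```

Emit:
servo_tool(plan=[[[-1, 0, 0, 0.5, 0, 0, 0], [-1, 0, 0, 0.9, 0, 0, 0], [-1, 0, 0, 0.9, 0, 0, 0], [-1, 0, -0.8, 0.9, 0, 0, 0], [-1, 0, -0.9, 0.9, 0, 0, 0]]])

```text
t: 4.68
ee_pos: [481.4, -73.0, 245.1]
orientation: [2.242, 2.2, 0.0]
ft_force: [0.4, -0.1, -0.6]
width: 88.2
grasp_force: 0.0
```

```bash
python3 -c "
from h import *
a=snap('top','t1.png');b=snap('scene','s1.png')
r=lambda i,x,y,w,h:cv2.resize(i[y:y+h,x:x+w],(400,300),interpolation=cv2.INTER_CUBIC)
cv2.imwrite('pics/c1.png',np.hstack([r(a,180,180,100,75),r(b,180,180,100,75)]))
"
```

```text
(no output)
```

View pics/c1.png

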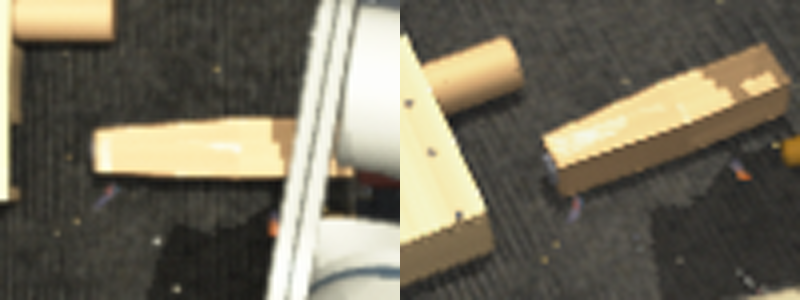

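The leg lies flat and clear of the rack, with its foot end at top-crop (95,130–174) and its full-width part at about x=270, rows 118–180. I'll measure its axis.

```bash
python3 -c "
from h import *
np.set_printoptions(suppress=True,precision=1)
a=cv2.imread('pics/t1.png').astype(int)
hsv=cv2.cvtColor(a.astype(np.uint8),cv2.COLOR_BGR2HSV)
m=((hsv[...,2]>110)&(a[...,2]-a[...,0]>25))
for c in range(202,252,5):
  r=np.where(m[205:230,c])[0]+205
  if len(r): p=ray('top',[(c,r.min()-.5),(c,r.max()+.5)],44);print(c,r.min(),r.max(),p[:,:2].ravel(),p.mean(0)[:2],p[0,0]-p[1,0])
print(ray('top',[(203.2,217.5)],44))
"
```

```text
207 212 228 [501.4 144.7 449.9 145.2] [475.7 144.9] 51.48425608390443
212 211 223 [504.1 129.4 464.7 129.9] [484.4 129.7] 39.41703073339647
217 211 223 [503.8 114.2 464.4 114.7] [484.1 114.5] 39.407923162000486
222 210 223 [506.5  99.  464.   99.6] [485.2  99.3] 42.439834841281424
227 210 223 [506.1  83.8 463.7  84.5] [484.9  84.1] 42.430414263878276
232 210 223 [505.7  68.6 463.3  69.3] [484.5  69. ] 42.42118939922244
237 209 224 [508.4  53.4 460.   54.2] [484.2  53.8] 48.47114742734931
242 209 224 [508.1  38.2 459.6  39.1] [483.9  38.7] 48.461050969886344
247 209 224 [507.7  23.1 459.3  24. ] [483.5  23.5] 48.45117718002672
[[483.5 156.4  44. ]]
```

Emit:
servo_tool(plan=[[[-1, 0.02, 0.89, 0, 0, 0, 0], [-1, 0.02, 0.89, 0, 0, 0, 0], [-1, 0.02, 0.89, 0, 0, 0, 0], [-1, 0.02, 0.89, 0, 0, 0, 0], [-1, 0, 0.89, 0, 0, 0, 0]]])

```text
t: 5.2
ee_pos: [483.8, 106.3, 242.5]
orientation: [-2.246, -2.195, 0.002]
ft_force: [1.1, -0.4, -0.0]
width: 88.1
grasp_force: 0.0
```

Emit:
servo_tool(plan=[[[-1, 0, 0, -0.9, 0, 0, 0], [-1, 0, 0, -0.9, 0, 0, 0], [-1, 0, 0, -0.9, 0, 0, 0], [-1, 0, 0, -0.8, 0, 0, 0], [-1, 0, 0, -0.4, 0, 0, 0]]])

```text
t: 5.62
ee_pos: [481.9, 104.7, 83.3]
orientation: [-2.243, -2.195, 0.008]
ft_force: [-1.1, -0.6, 0.1]
width: 87.8
grasp_force: 0.0
```

Emit:
servo_tool(plan=[[[1, 0, 0, 0, 0, 0, 0], [1, 0, 0, 0, 0, 0, 0], [1, 0, 0, 0, 0, 0, 0], [1, 0, 0, 0, 0, 0, 0], [1, 0, 0, 0, 0, 0, 0]]])

```text
t: 6.03
ee_pos: [485.4, 104.3, 88.6]
orientation: [2.246, 2.195, 0.003]
ft_force: [0.2, -0.2, 0.5]
width: 58.4
grasp_force: 0.0
```

Emit:
servo_tool(plan=[[[1, 0, 0, 0, 0, 0, 0], [1, 0, 0, 0, 0, 0, 0], [1, 0, 0, 0, 0, 0, 0], [1, 0, 0, 0, 0, 0, 0], [1, 0, 0, 0, 0, 0, 0]]])

```text
t: 6.45
ee_pos: [484.6, 104.1, 87.8]
orientation: [-2.247, -2.195, -0.0]
ft_force: [-0.5, 0.4, 7.5]
width: 37.7
grasp_force: 29.9
```

Emit:
servo_tool(plan=[[[1, 0, 0, 0.3, 0, 0, 0], [1, 0, 0, 0.4, 0, 0, 0], [1, 0, 0, 0.5, 0, 0, 0], [1, 0.3, -0.4, 0, 0, 0, 0.3], [1, 0.4, -0.6, 0, 0, 0, 0.3]]])

```text
t: 6.87
ee_pos: [512.6, 65.0, 137.1]
orientation: [2.184, 2.257, 0.002]
ft_force: [0.7, 0.0, -2.7]
width: 37.6
grasp_force: 29.9
```

Emit:
servo_tool(plan=[[[1, 0.4, -0.6, 0, 0, 0, 0.3], [1, 0.4, -0.6, 0, 0, 0, 0.3], [1, 0.4, -0.6, 0, 0, 0, 0.3], [1, 0.4, -0.6, 0, 0, 0, 0.22], [1, 0.38, -0.6, 0, 0, 0, 0]]])

```text
t: 7.28
ee_pos: [592.5, -57.2, 136.0]
orientation: [2.075, 2.359, 0.0]
ft_force: [0.8, -0.0, -2.6]
width: 38.3
grasp_force: 29.9
```

```bash
python3 -c "
from h import *
a=snap('top','t2.png');b=snap('scene','s2.png')
r=lambda i,x,y,w,h:cv2.resize(i[y:y+h,x:x+w],(400,300),interpolation=cv2.INTER_CUBIC)
cv2.imwrite('pics/c2.png',np.hstack([r(a,260,135,120,90),r(b,240,110,120,90)]))
print(readout.get_obs()['moment'])
"
```

```text
[ 0.0729696  -0.05030527  0.0123624 ]
```

View pics/c2.png

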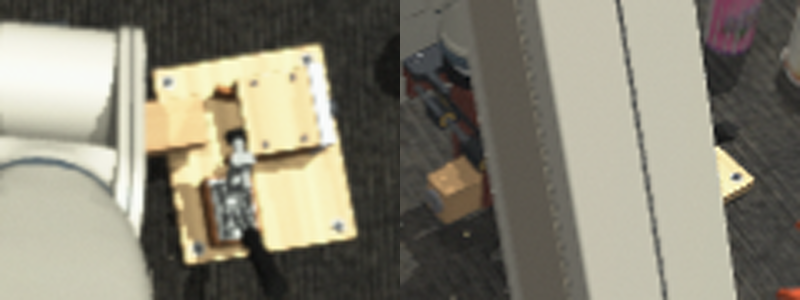

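The leg is held in front of the box with its head end at top-crop (207,98–148) and the box roof at (240–325,70–155). I'll refine the lateral alignment with sub-pixel edges.

```bash
cat > e.py <<'E'
from h import *
np.set_printoptions(suppress=True,precision=2)
def edge(g,a,b,half=4):
    # subpixel strongest gradient along normal, a->b line
    a,b=np.array(a,float),np.array(b,float);d=(b-a)/np.linalg.norm(b-a);n=np.array([-d[1],d[0]])
    s=np.arange(-half,half+.01,.1);out=[]
    for k in np.linspace(.1,.9,25):
        q=(a+k*(b-a))+s[:,None]*n
        v=cv2.remap(g,q[:,0].astype(np.float32)[None],q[:,1].astype(np.float32)[None],cv2.INTER_LINEAR)[0]
        v=np.abs(np.gradient(cv2.GaussianBlur(v[None],(0,0),6)[0]));out.append(q[v.argmax()])
    out=np.float32(out);vx,vy,x,y=cv2.fitLine(out,cv2.DIST_HUBER,0,.01,.01).ravel()
    p=np.array([x,y]);v=np.array([vx,vy]);return p-v*10,p+v*10
f=lambda n:cv2.imread('pics/'+n).astype(np.float32).mean(2)
th=.131;R=np.array([[np.cos(th),-np.sin(th)],[np.sin(th),np.cos(th)]]);o=np.array([610.6,-201.3])
def show(nm,g,a,b,z,h=4):
    w=ray('top',edge(g,a,b,h),z)[:,:2];d=w[1]-w[0];print(nm,'jig coords mid',(w.mean(0)-o)@R,'dir deg',np.degrees(np.arctan2(d[1],d[0])))
c=lambda x,y:(296+x*.22-.39,140+y*.2933-.35)
t=f('t0.png')
show('board+x',t,c(45,57),c(277,28),15);show('board-x',t,c(90,253),c(322,226),15)
show('board+y',t,c(45,57),c(90,253),15);show('board-y',t,c(277,28),c(322,226),15)
show('roof+x',t,c(163,66),c(257,55),76,3);show('roof-x',t,c(183,145),c(280,132),76,3);show('roof+y',t,c(163,66),c(183,145),76,3)
c=lambda x,y:(260+x*.3-.35,135+y*.3-.35)
t=f('t2.png')
show('leg+x',t,c(150,102),c(204,96),92.5,3);show('leg-x',t,c(150,155),c(207,148),92.5,3);show('leg head',t,c(203,98),c(208,146),92.5,3)
show('roof+x',t,c(240,80),c(310,71),76,3);show('roof-x',t,c(256,155),c(330,146),76,3)
E
python3 e.py
```

```text
board+x jig coords mid [ 66.33 -67.72] dir deg -82.12475207498198
board-x jig coords mid [-119.04  -66.64] dir deg -82.2941202294083
board+y jig coords mid [-26.09  31.22] dir deg -172.2688595310627
board-y jig coords mid [ -40.52 -130.05] dir deg -171.9224540165619
roof+x jig coords mid [ 34.65 -68.16] dir deg -77.05059068195663
roof-x jig coords mid [-35.13 -71.89] dir deg -82.22737865194975
roof+y jig coords mid [  0.92 -34.35] dir deg -170.88337622632113
leg+x jig coords mid [24.85 21.54] dir deg -77.38688822497707
leg-x jig coords mid [-19.16  28.55] dir deg -80.67804347617381
leg head jig coords mid [-1.21 -2.36] dir deg -160.79691241871487
roof+x jig coords mid [ 35.1 -68.6] dir deg -74.71511061859773
roof-x jig coords mid [-35.24 -73.69] dir deg -81.9371744965727
```

Emit:
servo_tool(plan=[[[1, -0.03, 0, -0.3, 0, 0, 0.1], [1, 0, 0, -0.2, 0, 0, 0], [1, 0, 0, -0.15, 0, 0, 0], [1, 0, 0, -0.1, 0, 0, 0], [1, 0, 0, 0, 0, 0, 0]]])

```text
t: 7.8
ee_pos: [589.5, -54.9, 103.8]
orientation: [-2.063, -2.366, 0.002]
ft_force: [0.5, 0.6, -2.7]
width: 38.3
grasp_force: 29.9
```

Emit:
servo_tool(plan=[[[1, 0.03, -0.25, 0, 0, 0, 0], [1, 0.03, -0.25, 0, 0, 0, 0], [1, 0.04, -0.25, 0, 0, 0, 0], [1, 0.03, -0.2, 0, 0, 0, 0], [1, 0.0, 0, 0, 0, 0, 0]]])

```text
t: 8.22
ee_pos: [596.2, -96.0, 105.6]
orientation: [2.068, 2.364, 0.0]
ft_force: [0.1, 0.2, -2.2]
width: 38.3
grasp_force: 29.9
```

```bash
python3 -c "
from h import *
a=snap('top','t3.png')
o=readout.get_obs();print(o['ee_pos'],o['ft_force'],o['moment'],o['orientation'])
r=cv2.resize(a[145:205,290:370],(800,600),interpolation=cv2.INTER_CUBIC)
cv2.imwrite('pics/c3.png',r)
"
```

```text
[595.99489679 -95.28519782 105.47432585] [-0.3614964   0.03283931 -2.3288472 ] [ 0.06715834 -0.06672377 -0.06358115] [2.06779114e+00 2.36453854e+00 2.85798399e-04]
```

View pics/c3.png

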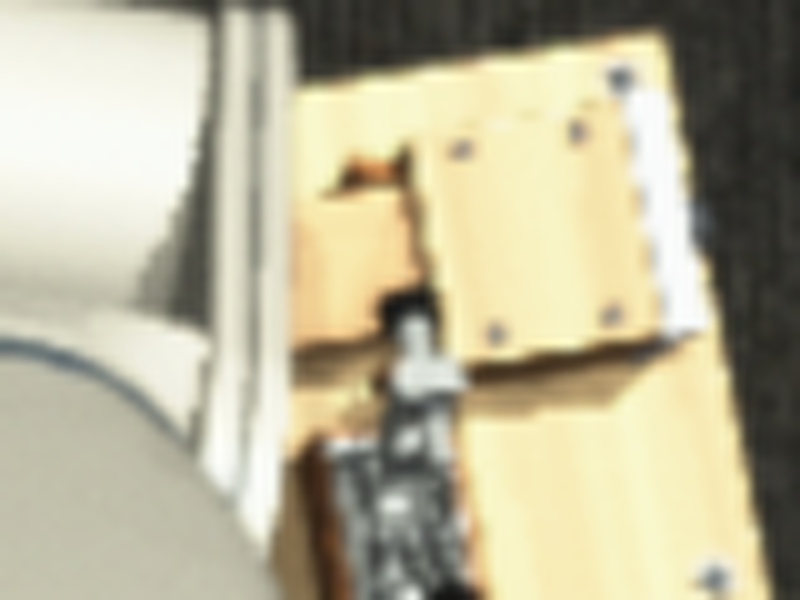

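The head is at the mouth (zoomed (410,190–340)) and centred on the box to about 1 mm. I'll slide it on.

Emit:
servo_tool(plan=[[[1, 0.03, -0.2, 0, 0, 0, 0], [1, 0.03, -0.2, 0, 0, 0, 0], [1, 0.03, -0.2, 0, 0, 0, 0], [1, 0.02, -0.15, 0, 0, 0, 0], [1, 0.0, 0, 0, 0, 0, 0]]])

```text
t: 8.68
ee_pos: [600.4, -125.3, 105.3]
orientation: [2.067, 2.365, -0.0]
ft_force: [-0.4, -1.6, -2.2]
width: 38.2
grasp_force: 29.9
```

Emit:
servo_tool(plan=[[[1, 0.02, -0.15, 0, 0, 0, 0], [1, 0.02, -0.15, 0, 0, 0, 0], [1, 0.02, -0.15, 0, 0, 0, 0], [1, 0.01, -0.1, 0, 0, 0, 0], [1, 0.0, 0, 0, 0, 0, 0]]])

```text
t: 9.1
ee_pos: [603.3, -146.9, 105.3]
orientation: [2.066, 2.366, 0.0]
ft_force: [-0.8, -0.6, -2.4]
width: 38.0
grasp_force: 29.9
```

Emit:
servo_tool(plan=[[[1, 0, -0.05, 0, 0, 0, 0], [1, 0.01, -0.05, 0, 0, 0, 0], [1, 0.01, -0.05, 0, 0, 0, 0], [1, 0, 0, 0, 0, 0, 0], [1, 0.0, 0, 0, 0, 0, 0]]])

```text
t: 9.52
ee_pos: [603.9, -152.0, 105.3]
orientation: [2.066, 2.367, -0.0]
ft_force: [-0.2, -0.4, -2.6]
width: 37.8
grasp_force: 29.9
```

Emit:
servo_tool(plan=[[[1, 0.01, -0.05, 0, 0, 0, 0], [1, 0, -0.05, 0, 0, 0, 0], [1, 0.01, -0.05, 0, 0, 0, 0], [1, 0, 0, 0, 0, 0, 0], [1, 0.0, 0, 0, 0, 0, 0]]])

```text
t: 9.93
ee_pos: [604.5, -157.1, 105.2]
orientation: [-2.065, -2.366, -0.001]
ft_force: [-0.4, 6.0, -1.7]
width: 38.1
grasp_force: 30.1
```

Emit:
servo_tool(plan=[[[1, 0, 0, -0.03, 0, 0, 0], [1, 0, 0, -0.03, 0, 0, 0], [1, 0, -0.03, 0, 0, 0, 0], [1, 0, -0.03, 0, 0, 0, 0], [1, 0.0, 0, 0, 0, 0, 0]]])

```text
t: 10.35
ee_pos: [604.6, -157.3, 103.1]
orientation: [-2.064, -2.364, -0.004]
ft_force: [-0.1, 18.0, 3.4]
width: 37.7
grasp_force: 30.5
```

Emit:
servo_tool(plan=[[[-1, 0, 0, 0, 0, 0, 0], [-1, 0, 0, 0, 0, 0, 0], [-1, 0, 0, 0, 0, 0, 0], [-1, 0, 0, 0, 0, 0, 0], [-1, 0, 0, 0, 0, 0, 0]]])

```text
t: 10.77
ee_pos: [604.9, -160.8, 103.1]
orientation: [2.066, 2.366, 0.0]
ft_force: [-0.2, -0.1, 0.8]
width: 67.9
grasp_force: 0.0
```

Emit:
servo_tool(plan=[[[-1, 0, 0, 0, 0, 0, 0], [-1, 0, 0, 0.5, 0, 0, 0], [-1, 0, 0, 0.9, 0, 0, 0], [-1, 0, 0, 0.9, 0, 0, 0], [-1, 0, 0, 0.9, 0, 0, 0]]])

```text
t: 11.18
ee_pos: [604.2, -160.4, 231.9]
orientation: [-2.066, -2.366, 0.001]
ft_force: [0.9, -0.1, 1.0]
width: 87.8
grasp_force: 0.0
```

Emit:
servo_tool(plan=[[[-1, 0, 0, 0.9, 0, 0, -1], [-1, 0, 0, 0.9, 0, 0, -1], [-1, 0, 0, 0, 0, 0, -1], [-1, 0, 0, 0, 0, 0, -1], [-1, 0, 0, 0, 0, 0, -1]]])

```text
t: 11.6
ee_pos: [604.8, -160.6, 304.1]
orientation: [2.532, 1.857, 0.002]
ft_force: [-0.2, -0.3, -0.2]
width: 88.0
grasp_force: 0.0
```

Emit:
servo_tool(plan=[[[-1, 0, 0, 0, 0, 0, -1], [-1, -0.5, 0, 0, 0, 0, -1], [-1, -0.5, 0, 0, 0, 0, -1], [-1, -0.5, 0, 0, 0, 0, -1], [-1, -0.5, 0, 0, 0, 0, -1]]])

```text
t: 12.02
ee_pos: [523.7, -160.4, 302.8]
orientation: [2.875, 1.266, -0.0]
ft_force: [0.3, -0.5, -1.0]
width: 88.0
grasp_force: 0.0
```

Emit:
servo_tool(plan=[[[-1, -0.5, 0, 0, 0, 0, -1], [-1, -0.5, 0, 0, 0, 0, -1], [-1, -0.3, 0, 0, 0, 0, -1], [-1, 0, 0, 0, 0, 0, -1], [-1, 0, 0, 0, 0, 0, -1]]])

```text
t: 12.43
ee_pos: [471.8, -160.5, 303.1]
orientation: [3.081, 0.612, 0.0]
ft_force: [-0.2, 0.8, 0.6]
width: 88.0
grasp_force: 0.0
```

```bash
python3 -c "
from h import *
a=snap('top','t4.png');b=snap('scene','s4.png')
r=lambda i,x,y,w,h:cv2.resize(i[y:y+h,x:x+w],(400,300),interpolation=cv2.INTER_CUBIC)
cv2.imwrite('pics/c4.png',np.hstack([r(a,280,135,100,75),r(b,260,100,100,75)]))
s=readout.get_obs();print(s['ee_pos'],s['orientation'],s['qpos'])
th=.1366;R=np.array([[np.cos(th),-np.sin(th)],[np.sin(th),np.cos(th)]]);o=np.array([611,-200.4])
for q in(.9,1,1.1):
  for L in(0,50,132):
    g=np.r_[R@(-86-L*np.cos(q),-15)+o,88+L*np.sin(q)];print(q,L,g.round(),proj('top',g).round(1),proj('scene',g).round(1))
"
```

```text
[ 472.47671989 -160.47573985  303.10920955] [3.07985488e+00 6.18210237e-01 5.94964839e-04] [-3.51244964e-01  2.37285237e-01  1.90365760e+00 -7.37226683e-05
  1.00016768e+00  8.23402040e-01]
0.9 0 [ 528. -227.   88.] [[331.5 198.5]] [[317.1 157.4]]
0.9 50 [ 497. -231.  127.] [[335.5 207.9]] [[325.  155.1]]
0.9 132 [ 447. -238.  191.] [[342.7 224.7]] [[339.1 150.9]]
1 0 [ 528. -227.   88.] [[331.5 198.5]] [[317.1 157.4]]
1 50 [ 501. -231.  130.] [[335.4 206.4]] [[324.3 153.7]]
1 132 [ 457. -237.  199.] [[342.4 220.6]] [[337.1 147. ]]
1.1 0 [ 528. -227.   88.] [[331.5 198.5]] [[317.1 157.4]]
1.1 50 [ 505. -230.  133.] [[335.3 204.8]] [[323.5 152.4]]
1.1 132 [ 469. -235.  206.] [[342.1 216.3]] [[335.  143.2]]
```

View pics/c4.png

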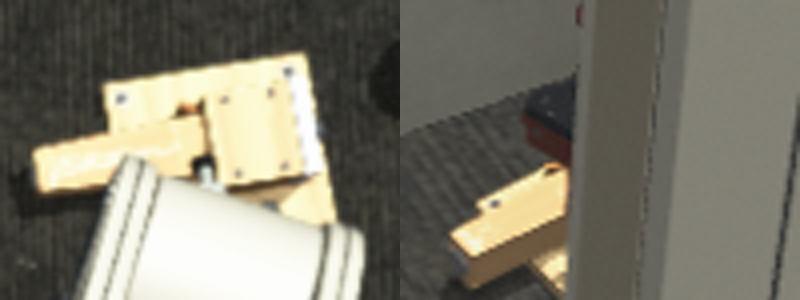

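The leg sits with its foot at top px (290,177), in line with the box. The handle end in the first pictures matches q of about 0.97. Next I'll go over the grip.

Emit:
servo_tool(plan=[[[-1, -0.05, -0.6, 0, 0, 0, -1], [-1, -0.05, -0.6, 0, 0, 0, -1], [-1, -0.05, -0.67, 0, 0, 0, -1], [-1, 0, 0, 0, 0, 0, 0], [-1, 0, 0, -0.4, 0, 0, 0]]])

```text
t: 12.95
ee_pos: [468.0, -237.0, 289.0]
orientation: [3.132, 0.214, 0.007]
ft_force: [-0.1, 0.1, -0.2]
width: 87.7
grasp_force: 0.0
```

Emit:
servo_tool(plan=[[[-1, 0, 0, -0.5, 0, 0, 0], [-1, 0, 0, -0.5, 0, 0, 0], [-1, 0, 0, -0.2, 0, 0, 0], [-0.3, 0, 0, 0, 0, 0, 0], [-0.3, 0, 0, 0, 0, 0, 0]]])

```text
t: 13.37
ee_pos: [466.8, -234.9, 239.0]
orientation: [-3.134, -0.215, 0.001]
ft_force: [0.8, 0.5, 0.3]
width: 77.8
grasp_force: 0.0
```

```bash
python3 -c "
from h import *
a=snap('top');b=snap('scene')
s=readout.get_obs();print(s['ee_pos'],s['orientation'],s['width'])
r=lambda i,x,y,w,h:cv2.resize(i[y:y+h,x:x+w],(400,300),interpolation=cv2.INTER_CUBIC)
cv2.imwrite('pics/c5.png',np.hstack([r(a,280,150,100,75),r(b,270,100,100,75)]))
w=ray('top',[(289.3+.1,171.5),(290.9,182.6)],59);print(w)
"
```

```text
[ 467.30568572 -235.23228825  239.89941386] [3.13343532e+00 2.14393517e-01 2.17697369e-03] 69.84161003469497
[[ 615.63716488 -107.87117492   59.        ]
 [ 581.69526086 -111.36510253   59.        ]]
```

View pics/c5.png

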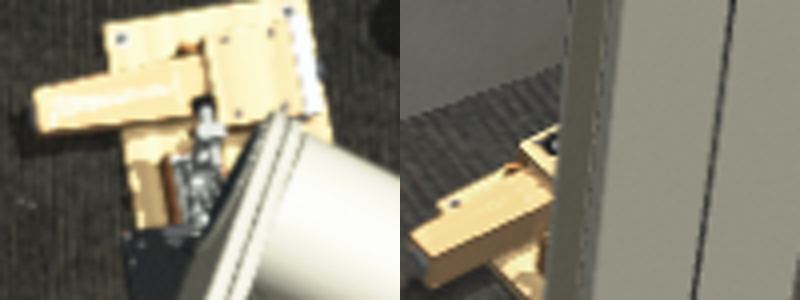

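The leg is in line in the box, and the gripper is over the handle. I'll close on the grip.

Emit:
servo_tool(plan=[[[1, 0, 0, 0, 0, 0, 0], [1, 0, 0, 0, 0, 0, 0], [1, 0, 0, 0, 0, 0, 0], [1, 0, 0, 0, 0, 0, 0], [1, 0, 0, 0, 0, 0, 0]]])

```text
t: 13.88
ee_pos: [466.7, -235.1, 239.1]
orientation: [3.134, 0.213, 0.001]
ft_force: [-0.4, 0.6, -0.2]
width: 36.5
grasp_force: 0.0
```

Emit:
servo_tool(plan=[[[1, 0, 0, 0, 0, 0, 0], [1, 0, 0, 0, 0, 0, 0], [1, 0, 0, 0, 0, 0, 0], [1, 0, 0, 0, 0, 0, 0], [1, 0, 0, 0, 0, 0, 0]]])

```text
t: 14.3
ee_pos: [467.0, -236.5, 239.1]
orientation: [3.131, 0.214, 0.001]
ft_force: [-0.9, -9.0, -1.6]
width: 17.8
grasp_force: 29.6
```

Emit:
servo_tool(plan=[[[1, -0.11, -0.015, -0.08, 0, 0, 0], [1, -0.11, -0.015, -0.085, 0, 0, 0], [1, -0.2, -0.03, -0.19, 0, 0, 0], [1, 0, 0, 0, 0, 0, 0]]])

```text
t: 14.63
ee_pos: [450.4, -238.8, 224.7]
orientation: [3.131, 0.213, 0.005]
ft_force: [3.0, -6.7, -6.2]
width: 17.5
grasp_force: 29.9
```

Emit:
servo_tool(plan=[[[1, -0.18, -0.025, -0.21, 0, 0, 0], [1, -0.16, -0.02, -0.22, 0, 0, 0], [1, -0.135, -0.02, -0.24, 0, 0, 0], [1, 0, 0, 0, 0, 0, 0]]])

```text
t: 14.97
ee_pos: [431.5, -241.4, 197.4]
orientation: [3.131, 0.213, 0.005]
ft_force: [3.4, -7.6, -5.8]
width: 17.1
grasp_force: 30.0
```

Emit:
servo_tool(plan=[[[1, -0.11, -0.015, -0.25, 0, 0, 0], [1, -0.085, -0.01, -0.26, 0, 0, 0], [1, -0.06, -0.01, -0.27, 0, 0, 0], [1, 0, 0, 0, 0, 0, 0]]])

```text
t: 15.3
ee_pos: [421.4, -242.8, 166.0]
orientation: [3.132, 0.213, 0.004]
ft_force: [3.4, -6.7, -5.5]
width: 17.2
grasp_force: 30.0
```

Emit:
servo_tool(plan=[[[1, -0.03, 0, -0.2, 0, 0, 0], [1, 0, 0, -0.15, 0, 0, 0], [1, 0, 0, 0, 0, 0, 0]]])

```text
t: 15.55
ee_pos: [420.2, -243.0, 152.4]
orientation: [3.131, 0.214, 0.003]
ft_force: [0.2, -9.7, -4.5]
width: 16.9
grasp_force: 29.9
```

Emit:
servo_tool(plan=[[[1, 0, 0, -0.05, 0, 0, 0], [1, 0, 0, -0.05, 0, 0, 0], [1, 0, 0, 0, 0, 0, 0]]])

```text
t: 15.8
ee_pos: [420.1, -243.0, 149.1]
orientation: [3.132, 0.214, 0.003]
ft_force: [-1.3, -8.8, 1.3]
width: 17.4
grasp_force: 29.8
```

Emit:
servo_tool(plan=[[[1, 0, 0, -0.05, 0, 0, 0], [1, 0, 0, -0.05, 0, 0, 0], [1, 0, 0, 0, 0, 0, 0]]])

```text
t: 16.05
ee_pos: [420.1, -243.0, 145.2]
orientation: [3.131, 0.214, 0.003]
ft_force: [-2.7, -7.8, 3.7]
width: 17.0
grasp_force: 29.8
```

Emit:
servo_tool(plan=[[[1, 0, 0, -0.05, 0, 0, 0], [1, 0, 0, -0.05, 0, 0, 0], [1, 0, 0, -0.05, 0, 0, 0], [1, 0, 0, 0, 0, 0, 0]]])

```text
t: 16.38
ee_pos: [421.2, -243.0, 141.2]
orientation: [3.131, 0.213, 0.007]
ft_force: [-2.3, -1.2, 26.5]
width: 16.7
grasp_force: 29.8
```

Emit:
servo_tool(plan=[[[-1, 0, 0, 0.05, 0, 0, 0], [-1, 0, 0, 0, 0, 0, 0], [-1, 0, 0, 0, 0, 0, 0], [-1, 0, 0, 0, 0, 0, 0], [-1, 0, 0, 0, 0, 0, 0]]])

```text
t: 16.8
ee_pos: [419.1, -241.2, 140.3]
orientation: [-3.134, -0.213, 0.001]
ft_force: [-0.3, -0.7, 0.2]
width: 46.7
grasp_force: 0.0
```

Emit:
servo_tool(plan=[[[-1, 0, 0, 0, 0, 0, 0], [-1, 0, 0, 0.5, 0, 0, 0], [-1, 0, 0, 0.9, 0, 0, 0], [-1, 0, 0, 0.9, 0, 0, 0], [-1, 0, 0, 0.9, 0, 0, 0]]])

```text
t: 17.22
ee_pos: [418.9, -241.1, 269.5]
orientation: [-3.133, -0.213, 0.003]
ft_force: [0.9, -0.6, -0.5]
width: 80.1
grasp_force: 0.0
```

Emit:
servo_tool(plan=[[[-1, 0, -0.9, 0, 0, 0, 0], [-1, 0, -0.9, 0, 0, 0, 0], [-1, 0, -0.9, 0, 0, 0, 0], [-1, 0, -0.9, 0, 0, 0, 0], [-1, 0, -0.9, 0, 0, 0, 0]]])

```text
t: 17.63
ee_pos: [419.1, -423.0, 268.5]
orientation: [-3.134, -0.213, 0.0]
ft_force: [1.4, 0.1, 0.3]
width: 87.9
grasp_force: 0.0
```

```bash
python3 -c "
from h import *
a=snap('top','t6.png');b=snap('scene','s6.png')
r=lambda i,x,y,w,h:cv2.resize(i[y:y+h,x:x+w],(400,300),interpolation=cv2.INTER_CUBIC)
cv2.imwrite('pics/c6.png',np.vstack([np.hstack([r(a,280,145,100,75),r(b,260,100,100,75)]),np.hstack([r(a,128,160,100,75),r(b,132,160,120,90)])]))
th=.1366;R=np.array([[np.cos(th),-np.sin(th)],[np.sin(th),np.cos(th)]]);o=np.array([611,-200.4])
for q in(0,.1,.2):
    g=np.r_[R@(-86-132*np.cos(q),-15)+o,88+132*np.sin(q)];u=proj('top',g)[0];v=proj('scene',g)[0];print(q,(u-[280,145])*4,(v-[260,100])*4)
"
```

```text
0 [237.86358765 392.73451865] [336.3593437 332.6317954]
0.1 [240.79516912 391.82904131] [338.86861629 321.53190365]
0.2 [243.42698941 389.07340884] [340.23894381 309.28115648]
```

View pics/c6.png

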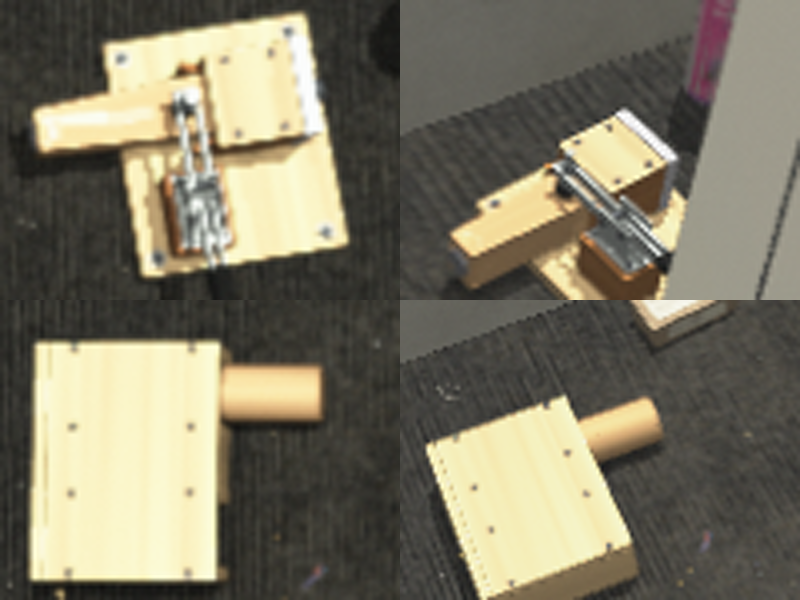

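The pad is down on the leg (top-crop (185,100)), the leg is in the box and the round leg is still in the rack. I'll confirm the handle is at its end stop with a gentle closed-finger press.

Emit:
servo_tool(plan=[[[1, 0, 0.9, 0, 0, 0, 0], [1, 0, 0.9, 0, 0, 0, 0], [1, 0, 0.9, 0, 0, 0, 0], [1, 0, 0.9, 0, 0, 0, 0], [1, 0, 0.9, 0, 0, 0, 0]]])

```text
t: 18.15
ee_pos: [418.5, -239.1, 268.2]
orientation: [-3.133, -0.212, 0.002]
ft_force: [0.1, -0.2, 0.0]
width: 58.5
grasp_force: 0.0
```

Emit:
servo_tool(plan=[[[1, 0, 0, 0, 0, 0, 0], [1, 0, 0, 0, 0, 0, 0], [1, 0, 0, -0.8, 0, 0, 0], [1, 0, 0, -0.8, 0, 0, 0], [1, 0, 0, -0.4, 0, 0, 0]]])

```text
t: 18.57
ee_pos: [418.6, -241.5, 186.3]
orientation: [-3.133, -0.212, 0.003]
ft_force: [0.5, 0.7, -0.0]
width: 24.5
grasp_force: 0.0
```

Emit:
servo_tool(plan=[[[1, 0, 0, -0.06, 0, 0, 0], [1, 0, 0, -0.06, 0, 0, 0], [1, 0, 0, -0.06, 0, 0, 0], [1, 0, 0, 0, 0, 0, 0]]])

```text
t: 18.9
ee_pos: [420.0, -242.1, 182.1]
orientation: [3.134, 0.212, 0.002]
ft_force: [-0.1, 0.4, 0.5]
width: 0.7
grasp_force: 0.0
```

Emit:
servo_tool(plan=[[[1, 0, 0, -0.05, 0, 0, 0], [1, 0, 0, -0.05, 0, 0, 0], [1, 0, 0, 0, 0, 0, 0]]])

```text
t: 19.15
ee_pos: [419.6, -241.6, 177.8]
orientation: [3.134, 0.213, 0.001]
ft_force: [0.5, 0.3, -0.7]
width: 0.3
grasp_force: 0.1
```

Emit:
servo_tool(plan=[[[1, 0, 0, -0.05, 0, 0, 0], [1, 0, 0, 0, 0, 0, 0]]])

```text
t: 19.32
ee_pos: [419.8, -241.7, 176.6]
orientation: [3.134, 0.213, 0.001]
ft_force: [-3.4, 1.2, 14.9]
width: 0.5
grasp_force: 7.1
```

The handle top is at 97 mm, so it is level, and it holds 15 N. I'll back off and hand in.

Emit:
servo_tool(plan=[[[1, 0, 0, 0.5, 0, 0, 0], [1, 0, 0, 0.9, 0, 0, 0], [1, 0, 0, 0.9, 0, 0, 0], [1, 0, -0.5, 0.5, 0, 0, 0], [1, 0, 0, 0, 0, 0, 0]]])

```text
t: 19.73
ee_pos: [421.8, -264.3, 292.5]
orientation: [3.128, 0.212, 0.012]
ft_force: [1.1, -0.5, 0.1]
width: 0.6
grasp_force: 0.0
```

```bash
python3 -c "
from workcell import close_job
print(close_job())"
```

```text
the job is handed in; nothing more can be done
None
```

The square leg is fully home in the jig with the toggle clamp down on it, the round leg is still in the rack, and the job was handed in at about 20 s.

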